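Unload the tested sensor from the clamshell test jig

TASK

The test in the clamshell jig is finished: first turn the yellow knob on the panel back to its zero mark, leaving the blue and black knobs as they are, then press the jig's release button so that the lid springs fully open. Lift the sensor housing out, set it down upright in the white tray without dropping it and without disturbing the housing already there, and finally close the jig's lid until it latches.

Things in the scene. Friction and masses are not known exactly. Their poses are not given: they have to be found in the camera images.
- jig: grey clamshell test jig, white lid with clear window, yellow stripes, fixed. Origin on the bench under the middle of its tub; x from the button (-x, robot's right) to the hinge (+x). Base plate x -162 to +78 mm, y +-80 mm, 12 mm thick. Tub 150 x 160 mm outside, walls 6 mm, floor at 14 mm, rim at 40 mm above the bench; closed lid's top at 76 mm. Latch hook at x -83 mm, 65 mm high
- release (a joint): red round release button, 30 mm across, pressed straight down, standing on the front ledge of the jig at jig x -130 mm, y 0. Joint value: how far it is pressed, 0 to 0.008 m; it is sprung, fully down takes about 6 to 7 N, and the latch lets go before that, at about 5 mm
- release_top (a point): centre of the top face of the release button; its height follows the button
- lid (a joint): lid on the jig's hinge: 0 closed, 1.75 rad open at its stop (a little past upright). A spring (0.26 N m closed, 0.09 N m open) drives it open as soon as the latch lets go. To close, push its outer face round the hinge and down till the latch snaps over its catch (5 to 15 N near the front edge); latched it reads under 0.02 rad, unlatched it springs open again
- lid_hinge (a point): point on the lid's hinge axis (along the jig's y), in the middle: jig x +81 mm, 40 mm above the bench
- lid_push (a point): middle of the lid's outer (top) face near its front edge, where to push it shut: 141 mm from the hinge axis along the lid, 36 mm out from the hinge plane; moves with the lid. The front edge is 18 mm further out. The point's z axis is the face's outward normal
- knob_yellow (a joint): yellow knob of the panel: 0 at its zero mark (thick red tick, a stop), growing clockwise seen from above up to 1.6 rad; it stays where it is left
- knob_yellow_top (a point): centre of the top of the yellow knob, on its axis. The knob is a bar 40 mm long, 12 mm thick and 24 mm high, on a round skirt 42 mm wide and 6 mm high on a white dial 60 mm wide. Turning axis vertical
- knob_yellow_pointer (a point): pointer end of the yellow knob's bar, 20 mm from its axis, at the height of its top; the end with the dark line
- knob_blue (a joint): blue knob, like the yellow one; must be left as it is
- knob_blue_top (a point): centre of the top of the blue knob, on its axis; same size as the yellow one
- knob_blue_pointer (a point): pointer end of the blue knob's bar, 20 mm from its axis
- knob_black (a joint): black knob, like the yellow one; must be left as it is
- knob_black_top (a point): centre of the top of the black knob, on its axis; same size as the yellow one
- knob_black_pointer (a point): pointer end of the black knob's bar, 20 mm from its axis
- panel: aluminium control panel 230 (x) x 92 (y) x 30 mm fixed to the bench beside the jig; origin in the middle of its underside. Three knobs stand on it in a row along its x axis, 75 mm apart, in any order; zero on each dial is toward the panel's +x
- housing: light grey domed sensor housing, 56 x 72 x 50 mm, 60 g, standing on its flat base in the jig. Origin in the middle of its underside's outline, z up. The round body, 56 mm across at the base and 39 mm high, is centred at x 0, y +8 mm; a stub 16 mm wide sticks out toward -y, a black cap stands on top. Grip it across its x axis, low down
- tested: darker grey sensor housing, 52 x 56 x 42 mm, already standing in one end of the tray. Origin in the middle of its underside
- tray: white shallow tray, 177 (x) x 247 (y) x 27 mm, loose, 0.8 kg; origin in the middle of its underside, floor 2 mm thick, inside 166 (x) x 236 (y) mm. The other housing stands in the half toward -y; the half toward +y is empty

How it is judged:
By the outcome, as a careful person would: the job done as asked, in the order asked, and still so for the second after the job is handed in, with the robot touching nothing.
It also fails if it takes over 72 s, if anything falls off the work surface, if the arm or the gripper's body presses on something with over 40 N, if the wrist force passes 120 N, or if a joint passes its speed limit or range.

ROBOT

A 6-joint arm with a two-finger parallel gripper is mounted at the origin on a cart in front of the work surface, level with it; the furniture and walls round the work are solid. World frame = base frame: x ahead of the robot, y to its left, z up, the work surface at z = 0. Lengths are in m, angles in rad, forces in N, time in s.
With the tool pointing down it reaches from about 0.375 to 0.975 m from the base axis. Payload 3.8 kg.
Tool frame: the origin (TCP) lies midway between the tips of the shut fingers; the grasp point (between the pads) lies 19 mm behind it; z points along the fingers, y is the line along which they close (so a half turn about z gives the same grasp; the last joint's range is limited). The gripper opens to 88 mm and grips with 3 to 60 N. Pads are 18 mm wide; open, the fingers measure 123 mm over their backs; the gripper's body (75 mm by 187 mm) begins 45 mm behind the grasp point.
Start: joints at [1.23, 0.264, 1.604, -0, 1.274, -0.037], TCP at [0.202, 0.644, 0.239] pointing down, gripper open.
Joint ranges: [-2.63, 2.63], [-0.94, 2.18], [0.31, 2.57], [-1.31, 4.45], [0, 2.66], [-2.55, 2.55]. Speed limits (rad/s): [2.57, 2.57, 3.14, 3.14, 3.14, 3.14].

INTERFACE

Orientations are given as a rotation vector (axis times angle).
In Python, from cell import manip, inverse_kinematics, cams, order gives the robot as it stands. Calls block until the motion is done:
- manip.move_pose(position, orientation): joint-space move of the TCP to a pose.
- manip.move_linear(position, rate=0.15, rot=None): straight line of the TCP; rot=None keeps the orientation; rate is the mean speed in m/s.
- manip.set_joints(angles): joint-space move.
- manip.set_gripper(opening, force=None): finger opening in m; force is the grip in N (None keeps the last); returns when the fingers have stopped.
- manip.dwell(seconds).
- inverse_kinematics(position, orientation): joint angles nearest the present ones, or None.
- manip.state(): the state.
- cams.capture(name): name is "side" or "top"; returns a dict with "image" (400x640x3 uint8, blue, green, red), "z_map" (400x640 float32, m along the optical axis (not along the pixel's ray), 0 where there is no reading), "intrinsics" (3x3 intrinsics, pixels), "k1" (the pictures are not rectified: a ray, as slopes to the right and down, at radius r is drawn at 1 + k1 r^2 times it, then the intrinsics apply), "position" and "orientation" of the camera in the world. Camera axes: x right, y down, z forward; pixel columns grow to the right and rows downward; lengths in m; the calibration is good to about 2 mm. A picture is of the moment at which its call begins.
A pose or a line that the arm cannot do raises manip.IKError and nothing moves.
- order.close_job(): hands the job in; it is judged then, once.
The state is a dict: "clock": time; "joint_pos": joint angles; "joint_velocities": joint speeds; "tau": joint torques, N m; "tool_pos": TCP position; "tcp_rot": TCP orientation; "contact_force": force on the tool from outside, world axes, zero at the start; "moment": the same for the moment, N m; "gripper_width": finger opening in m; "grasp_force": force on a finger pad.
Only numpy, scipy, OpenCV 4.12 (cv2) and the standard library are available. Lean on these libraries where they do the work, as an engineer would, in place of code of your own. Each camera call takes 0.05 s, during which the arm holds its last target. There are 200 camera calls.

## Working session

There is one attempt and no reset: what is moved stays moved. The work goes in short steps, each a Python script; the robot and the scene stay as the last script left them, time stands still between calls to the robot, and variables do not carry over. Pictures are saved under pics/ and viewed, at most 10 in all, crops included, and the job is handed in when it is done.

```bash
ls; mkdir -p pics
cat > h.py <<'E'
import numpy as np, cv2
from scipy.spatial.transform import Rotation as R
from cell import manip, inverse_kinematics, cams, order
def cloud(c):
    K=np.array(c["intrinsics"]); z=c["z_map"]; h,w=z.shape
    u,v=np.meshgrid(np.arange(w),np.arange(h))
    p=np.stack([u,v],-1).reshape(-1,1,2).astype(float)
    n=cv2.undistortPoints(p,K,np.array([c["k1"],0,0,0,0.])).reshape(h,w,2)
    P=np.dstack([n*z[...,None],z])
    o=np.array(c["orientation"],float)
    M=o if o.shape==(3,3) else R.from_rotvec(o).as_matrix()
    W=P@M.T+np.array(c["position"]); W[z<=0]=np.nan
    return W
def ori(yaw):  # tool down, tool y axis at angle yaw from world y (mod pi)
    return (R.from_euler('z',yaw)*R.from_rotvec([np.pi,0,0])).as_rotvec()
E
python3 - <<'E'
from h import *
s=manip.state(); print(s)
for n in("top","side"):
    c=cams.capture(n); cv2.imwrite(f"pics/{n}0.png",c["image"]); np.savez(f"{n}0.npz",W=cloud(c),im=c["image"]); print(n,c["position"],c["orientation"],c["intrinsics"],c["k1"])
E
```

```text
pics
{'clock': 0.0, 'joint_pos': array([ 1.23009140e+00,  2.64751152e-01,  1.60535667e+00, -1.94290880e-05,
        1.27369369e+00, -3.69104393e-02]), 'joint_velocities': array([ 0.00040236, -0.00060139, -0.00219739,  0.00247394, -0.00188459,
       -0.00092315]), 'tau': array([-1.72933189e-03, -5.02093291e+01, -3.56885004e+01,  7.26793916e-02,
        2.93359347e-02, -1.34876159e-04]), 'tool_pos': array([0.20170084, 0.64342244, 0.23739871]), 'tcp_rot': array([-0.47529721, -3.10502741,  0.00341304]), 'contact_force': array([ 0.14371543, -0.25303141, -0.24162205]), 'moment': array([ 0.02460916, -0.05205517, -0.06032343]), 'grasp_force': 0.0, 'gripper_width': 0.08792063447224968}
top [0.42525434 0.00700792 1.02173029] [-2.2047194   2.14129229 -0.09386277] [[412.53519374   0.         319.39334698]
 [  0.         412.53519374 196.45860897]
 [  0.           0.           1.        ]] -0.004246392547008624
side [ 0.00112376 -0.87407744  0.60306122] [-1.98763295  0.54698175 -0.33281936] [[490.41500651   0.         320.44476676]
 [  0.         490.41500651 201.56436852]
 [  0.           0.           1.        ]] -0.10252692329835741
```

View pics/top0.png

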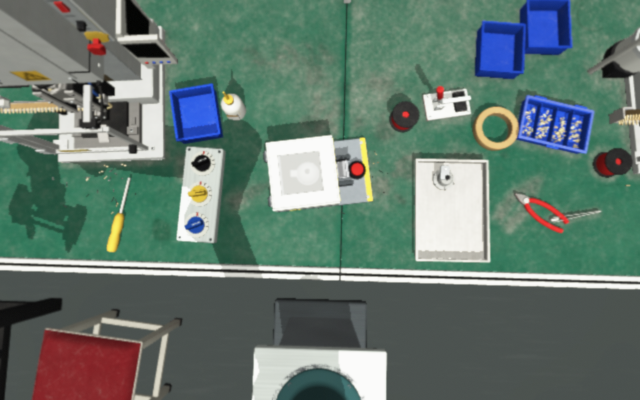

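View pics/side0.png

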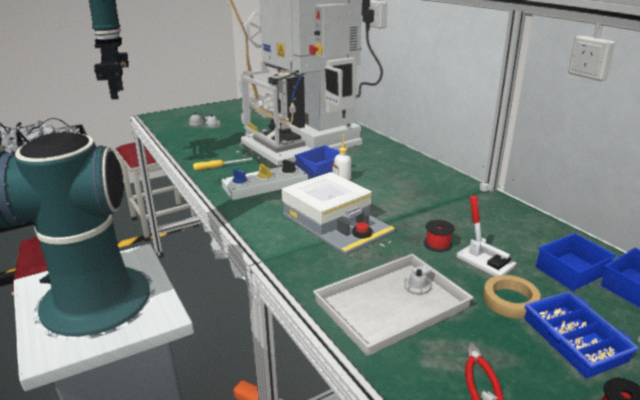

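The top view shows the panel at about (200,194) with the yellow knob at (199,193). The jig is at (305,172) with its button at (357,170). The tray is at (452,210), with the tested housing at its far end at (443,176), so the near end is empty.

Run:
```python
from h import *
d=np.load("top0.npz"); W=d["W"]; im=d["im"]
a=cv2.resize(im[140:250,165:240],None,fx=5,fy=5,interpolation=cv2.INTER_CUBIC)
b=cv2.resize(im[120:220,255:335],None,fx=5,fy=5,interpolation=cv2.INTER_CUBIC)
b=cv2.copyMakeBorder(b,0,50,0,0,cv2.BORDER_CONSTANT)
cv2.imwrite("pics/crop.png",np.hstack([a,b]))
def rect(mask,name):
    p=W[mask]; (c,s,an)=cv2.minAreaRect(p[:,:2].astype(np.float32)); print(name,len(p),c,s,an,"z",np.nanmedian(p[:,2]),p[:,2].max())
Z=W[...,2]; v,u=np.mgrid[:400,:640]
box=lambda a,b,c,e:(u>=a)&(u<b)&(v>=c)&(v<e)
print("bench",np.nanmedian(Z[box(380,410,140,260)]))
rect(box(170,235,140,250)&(Z>.02)&(Z<.04),"panel")
rect(box(255,340,125,220)&(Z>.06)&(Z<.09),"lid")
rect(box(255,380,125,220)&(Z>.006)&(Z<.09),"jig")
rect(box(405,500,145,270)&(Z>.018)&(Z<.035),"trayrim")
rect(box(405,500,145,270)&(Z>.035),"tested")
hsv=cv2.cvtColor(im,cv2.COLOR_BGR2HSV); H,S,V=[hsv[...,i].astype(int) for i in range(3)]
rect(box(345,372,158,182)&((H<8)|(H>172))&(S>130)&(Z>.02),"button")
for n,m in(("yellow",(H>18)&(H<32)&(S>120)),("blue",(H>100)&(H<130)&(S>120)),("black",(V<70))):
    rect(box(180,222,148,240)&m&(Z>.045),n)
```

```text
bench 0.0007181444465695908
panel 3151 (0.5220152139663696, 0.30191072821617126) (0.24954575300216675, 0.10467202961444855) 1.2476449012756348 z 0.03129382054647045 0.039984683277502264
lid 4644 (0.5661950707435608, 0.05265210196375847) (0.16067633032798767, 0.1565994918346405) 8.266352653503418 z 0.07661201977006121 0.08381691380646161
jig 6901 (0.5944864749908447, 0.028775356709957123) (0.2347130924463272, 0.2721884548664093) 8.241632461547852 z 0.0753233178738616 0.08381691380646161
trayrim 1041 (0.512179434299469, -0.323853462934494) (0.28572598099708557, 0.20698371529579163) 0.09141461551189423 z 0.027123733693192986 0.03484657503228561
tested 148 (0.5778361558914185, -0.2875952124595642) (0.043927453458309174, 0.02571830525994301) 9.56679630279541 z 0.041219207442215855 0.04706980855840326
button 155 (0.5866436958312988, -0.07618683576583862) (0.033020004630088806, 0.03225253149867058) 2.8882696628570557 z 0.03578837917678701 0.0413810974079154
yellow 100 (0.5134520530700684, 0.30072957277297974) (0.012441547587513924, 0.037502311170101166) 8.584419250488281 z 0.06250689104781987 0.06797414948859237
blue 82 (0.4441211521625519, 0.3060765862464905) (0.023796550929546356, 0.03611283749341965) 20.531661987304688 z 0.06234144756227111 0.06693033671337467
black 86 (0.5881661176681519, 0.29704970121383667) (0.012485644780099392, 0.037760160863399506) 27.128284454345703 z 0.061502744936460185 0.06712024316340026
```

View pics/crop.png

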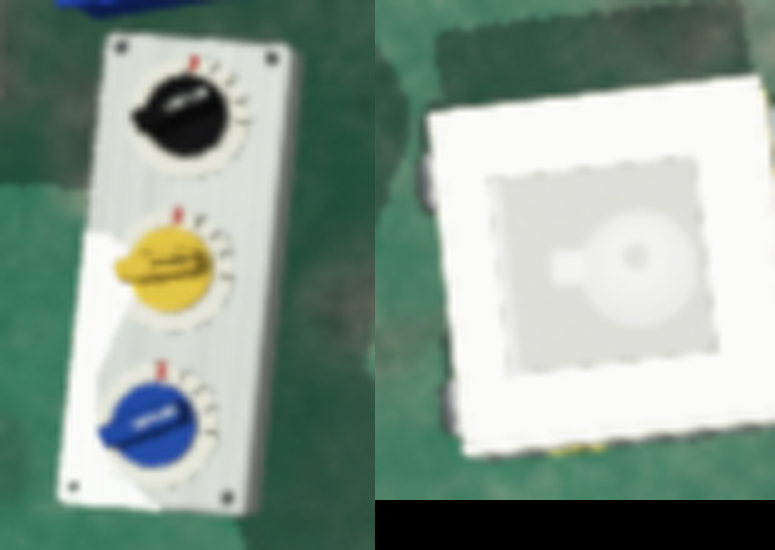

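In the crop, the red zero ticks point up (world +x, slightly right). The yellow pointer's dark line runs from (150,270) to (210,260), so it points right, roughly 80° clockwise of zero. Under the window the housing's stub points left, toward the hinge.

```bash
cat >> h.py <<'E'
def proj(c,px,z):
    n=cv2.undistortPoints(np.array(px,float).reshape(-1,1,2),np.array(c["intrinsics"]),np.array([c["k1"],0,0,0,0.])).reshape(-1,2)
    M=R.from_rotvec(c["orientation"]).as_matrix(); o=np.array(c["position"])
    d=np.c_[n,np.ones(len(n))]@M.T
    return o+d*((z-o[2])/d[:,2])[:,None]
def rectpx(c,mask,z):
    m=cv2.morphologyEx(mask.astype(np.uint8),cv2.MORPH_OPEN,np.ones((3,3)))
    v,u=np.nonzero(m); p=proj(c,np.c_[u,v],z)[:,:2]
    r=cv2.minAreaRect((p*1000).astype(np.float32)); 
    _,_,vt=np.linalg.svd(p-p.mean(0),full_matrices=False)
    return "mean",p.mean(0).round(4),"rect",np.round(r[0],1),np.round(r[1],1),round(r[2],2),"pca",round(np.degrees(np.arctan2(vt[0,1],vt[0,0])),2),len(p)
E
python3 - <<'E'
from h import *
c=cams.capture("top"); W=cloud(c); Z=W[...,2]; im=c["image"]
v,u=np.mgrid[:400,:640]
box=lambda a,b,c,e:(u>=a)&(u<b)&(v>=c)&(v<e)
hsv=cv2.cvtColor(im,cv2.COLOR_BGR2HSV); H,S,V=[hsv[...,i].astype(int) for i in range(3)]
print("panel",*rectpx(c,box(170,235,140,250)&(Z>.022),.03))
print("lid",*rectpx(c,box(255,340,125,220)&(Z>.066),.076))
print("tray",*rectpx(c,box(405,500,145,270)&(S<60)&(V>90),.027))
print("button",*rectpx(c,box(345,372,158,182)&((H<8)|(H>172))&(S>130),.036))
print("yellow all",*rectpx(c,box(180,222,175,215)&(H>18)&(H<32)&(S>120),.036))
print("yellow top",*rectpx(c,box(180,222,175,215)&(H>16)&(H<34)&(S>90)&(Z>.052),.060))
cr=lambda l:proj(c,[[x/5+165-.4,y/5+140-.4] for x,y in l],.03)
p=cr([(107,35),(290,46),(243,513),(60,503)]); print("corners",p[:,:2].round(4),p.mean(0))
print("red ticks",cr([(194,62),(178,215),(161,370)])[:,:2].round(4))
q=proj(c,[[x/5+165-.4,y/5+140-.4] for x,y in[(150,270),(210,260)]],.060);print("pointer dir deg",q,np.degrees(np.arctan2(*(q[1]-q[0])[[1,0]])))
E
```

```text
panel mean [0.5114 0.301 ] rect [512.9 300.9] [ 92.8 229.1] 87.3 pca 177.34 3591
lid mean [0.5652 0.0527] rect [565.8  52.7] [160.9 156.4] 8.27 pca -172.12 4624
tray mean [ 0.4959 -0.3056] rect [ 501.9 -309.2] [268.6 225.3] 1.66 pca -171.99 8192
button mean [ 0.5843 -0.0756] rect [584.8 -75.2] [31.8 31.4] 1.29 pca -142.74 156
yellow all mean [0.5132 0.3038] rect [513.2 303. ] [38. 37.] 47.4 pca -96.97 216
yellow top mean [0.5132 0.3011] rect [513.2 301.7] [11.8 37.7] 1.66 pca -82.56 86
corners [[0.6279 0.3418]
 [0.625  0.252 ]
 [0.3978 0.2631]
 [0.4    0.351 ]] [0.51266575 0.30196743 0.03      ]
red ticks [[0.6157 0.2985]
 [0.5404 0.3021]
 [0.465  0.3062]]
pointer dir deg [[0.51055112 0.30490737 0.06      ]
 [0.51607751 0.27699205 0.06      ]] -78.80194807689755
```

```bash
cat >> h.py <<'E'
def branches(pos,yaw):
    out=[]
    for k in(0,np.pi):
        q=inverse_kinematics(pos,ori(yaw+k))
        if q is not None: out.append((yaw+k,np.array(q)))
    return out
def st(tag=""):
    s=manip.state(); print(tag,"t%.1f"%s["clock"],s["tool_pos"].round(4),"F",s["contact_force"].round(1),"M",s["moment"].round(2),"w%.4f g%.1f q6 %.3f"%(s["gripper_width"],s["grasp_force"],s["joint_pos"][5])); return s
E
python3 - <<'E'
from h import *
P=[.513,.3012]; y0=np.radians(-80.5)
for y,q in branches(P+[.12],y0): print(y,q.round(3))
b=[(y,q) for y,q in branches(P+[.12],y0) if abs(q[5]-1.36)<2.4 and abs(q[5])<2.4 ]
y,q=min(b,key=lambda t:abs(t[1][5]-.7))
print("use",y)
manip.set_gripper(.045)
manip.move_pose(P+[.12],ori(y)); st()
manip.move_linear(P+[.041],rate=.1); s=st("down")
manip.set_gripper(.0,force=15); st("grip")
E
```

```text
1.7366026057343578 [0.489 0.215 1.895 0.    1.032 0.323]
use 1.7366026057343578
 t2.7 [0.513  0.3023 0.1205] F [-0.5 -0.1 -0.4] M [-0.09  0.07 -0.  ] w0.0450 g0.0 q6 0.323
down t3.6 [0.5136 0.3015 0.0416] F [ 0.6  0.5 -0.3] M [-0.04  0.1   0.04] w0.0449 g0.0 q6 0.323
grip t4.2 [0.514  0.3014 0.0413] F [ 3.8  0.1 -0.8] M [-0.09 -0.45 -0.05] w0.0122 g15.0 q6 0.323
```

Run:
```python
from h import *
s=manip.state(); q0=np.array(s["joint_pos"])
for d in(40,70,75,77.5,79.5,81.5):
    q=q0.copy(); q[5]-=np.radians(d); manip.set_joints(q); s=st(d)
    if abs(s["moment"][2])>.6: break
```

```text
40 t4.9 [0.5145 0.3017 0.0414] F [ 4.8  1.1 -3.3] M [ 0.21 -0.65  0.05] w0.0119 g15.0 q6 -0.373
70 t5.5 [0.5147 0.3021 0.0414] F [ 5.   2.1 -4.7] M [ 0.44 -0.77  0.05] w0.0117 g15.0 q6 -0.898
75 t5.7 [0.5148 0.3021 0.0414] F [ 4.9  4.3 -3.6] M [ 0.46 -0.79  0.01] w0.0119 g15.0 q6 -0.985
77.5 t6.0 [0.5148 0.3022 0.0414] F [ 5.7  3.2 -4.9] M [ 0.48 -0.79 -0.02] w0.0122 g15.0 q6 -1.028
79.5 t6.2 [0.5147 0.3022 0.0414] F [ 5.8  3.1 -3.8] M [ 0.53 -0.69 -0.24] w0.0121 g15.0 q6 -1.063
81.5 t6.5 [0.5145 0.3022 0.0414] F [ 4.8  3.2 -4.5] M [ 0.54 -0.67 -0.31] w0.0124 g15.0 q6 -1.098
```

Run:
```python
from h import *
manip.set_gripper(.045); 
p=manip.state()["tool_pos"]; manip.move_linear([p[0],p[1],.16],rate=.2); st("up")
manip.set_gripper(0.)
B=[.5846,-.0765]; y=np.radians(98.27)
br=branches(B+[.12],y); 
for k,q in br: print(k,q.round(2))
y,q=min(br,key=lambda t:abs(t[1][5]))
manip.move_pose(B+[.12],ori(y)); st()
c=cams.capture("top"); cv2.imwrite("pics/knob.png",cv2.resize(c["image"][140:250,165:240],None,fx=5,fy=5,interpolation=cv2.INTER_CUBIC))
manip.move_linear(B+[.040],rate=.12); st("above")
```

```text
up t7.9 [0.5133 0.3009 0.159 ] F [ 0.  -0.5 -0.3] M [0.06 0.03 0.04] w0.0452 g0.0 q6 -1.099
1.7151350559348275 [-0.17  0.21  1.91 -0.    1.03 -0.32]
 t10.1 [ 0.5848 -0.0757  0.1201] F [-0.2 -0.1  0.2] M [0.01 0.03 0.03] w0.0006 g0.0 q6 -0.317
above t10.9 [ 0.5852 -0.0765  0.0405] F [0.7 0.5 0.2] M [-0.08  0.06  0.04] w0.0006 g0.0 q6 -0.317
```

View pics/knob.png

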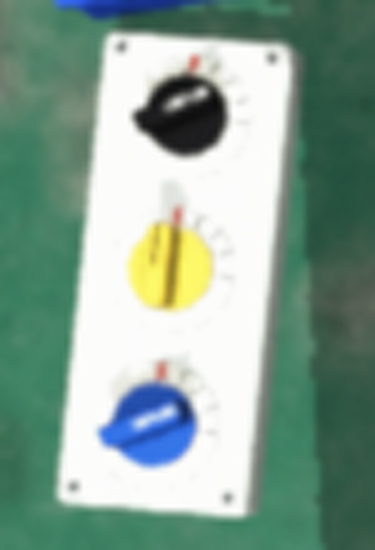

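The yellow pointer's line now runs up to the red tick at (178,215), and the blue and black knobs look unchanged. Next I press the button.

Run:
```python
from h import *
B=[.5846,-.0765]
for z in(.034,.031,.029,.027,.026,.025):
    manip.move_linear(B+[z],rate=.04); s=st(z)
    if s["contact_force"][2]>8: break
    if 5.6<s["contact_force"][2]: break
manip.move_linear(B+[.20],rate=.25)
manip.dwell(.3)
c=cams.capture("side"); cv2.imwrite("pics/side1.png",c["image"]); st()
q=manip.state()["joint_pos"]
# clear of the top view: over tray
manip.move_linear([.5,-.25,.25],rate=.3); st()
c=cams.capture("top"); cv2.imwrite("pics/top1.png",c["image"][100:300,220:520]); np.savez("top1.npz",W=cloud(c),im=c["image"])
```

```text
0.034 t11.2 [ 0.5859 -0.0767  0.0351] F [ 1.1 -0.1  2.9] M [-0.12 -0.16  0.01] w0.0006 g1.0 q6 -0.317
0.031 t11.5 [ 0.5857 -0.0767  0.0317] F [ 2.2 -0.6  3.8] M [-0.07 -0.26 -0.02] w-0.0001 g2.1 q6 -0.317
0.029 t11.7 [ 0.5856 -0.0767  0.0297] F [ 2.1 -0.6  4.8] M [-0.08 -0.32 -0.03] w-0.0000 g2.6 q6 -0.317
0.027 t12.0 [ 0.5856 -0.0767  0.0284] F [-0.3 -0.3  8.9] M [-0.09 -0.02 -0.01] w0.0006 g4.6 q6 -0.317
 t13.2 [ 0.584  -0.0764  0.1988] F [-0.3  0.4  0.6] M [-0.06 -0.04 -0.02] w0.0005 g0.0 q6 -0.317
 t14.0 [ 0.5    -0.2494  0.2496] F [-0.1 -0.1  0.8] M [-0.11  0.03 -0.05] w0.0002 g0.0 q6 -0.652
```

View pics/top1.png

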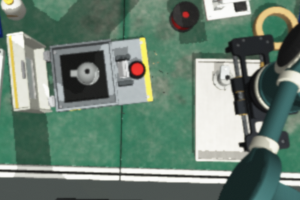

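View pics/side1.png

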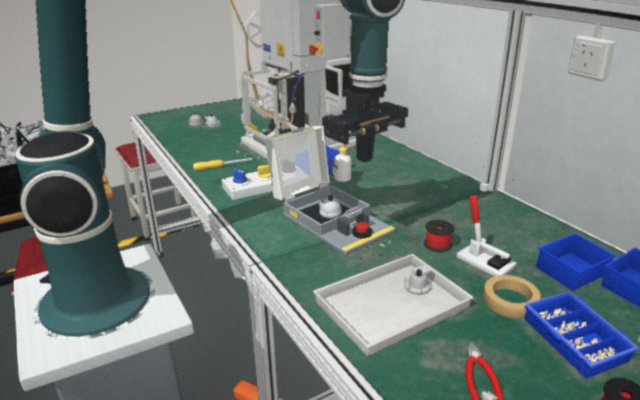

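The lid is fully open. The housing sits at crop (88,73), which is about px (308,173), with the stub toward the hinge.

Run:
```python
from h import *
d=np.load("top1.npz"); W=d["W"]; im=d["im"]
c=cams.capture("top")
s=slice(140,206),slice(265,355); Z=W[s][...,2]
a=cv2.resize(im[s],None,fx=6,fy=6,interpolation=cv2.INTER_CUBIC)
zz=cv2.resize(np.nan_to_num(np.clip(Z/.08,0,1)*255).astype(np.uint8),None,fx=6,fy=6,interpolation=cv2.INTER_NEAREST)
cv2.imwrite("pics/hs.png",np.hstack([a,cv2.cvtColor(zz,cv2.COLOR_GRAY2BGR)])[:, :1080][::1] if 0 else np.vstack([a[:300],cv2.cvtColor(zz,cv2.COLOR_GRAY2BGR)[:300]]) )
v,u=np.mgrid[:400,:640]; Zf=W[...,2]
box=(u>285)&(u<335)&(v>150)&(v<196)
for lo,hi in((.022,.07),(.035,.07),(.045,.07),(.055,.075)):
    m=box&(Zf>lo)&(Zf<hi)&(np.hypot(W[...,0]-.566,W[...,1]-.05)<.058)
    p=W[m]; print(lo,len(p),p.mean(0).round(4),p.min(0).round(3),p.max(0).round(3))
d0=np.load("top0.npz"); im0=d0["im"]; Z0=d0["W"][...,2]
hs=cv2.cvtColor(im0,cv2.COLOR_BGR2HSV); m=((hs[...,1]<60)&(hs[...,2]>90)&(u>405)&(u<500)&(v>145)&(v<270)).astype(np.uint8)
m=cv2.morphologyEx(m,cv2.MORPH_OPEN,np.ones((5,5)))
n,l,stt,_=cv2.connectedComponentsWithStats(m); i=1+stt[1:,4].argmax(); print("tray px",stt[i]); print(*rectpx(c,l==i,.02))
```

```text
0.022 445 [0.5692 0.0462 0.0424] [0.545 0.017 0.022] [0.6   0.086 0.067]
0.035 323 [0.5699 0.043  0.0477] [0.548 0.02  0.035] [0.595 0.068 0.067]
0.045 226 [0.5703 0.0432 0.0509] [0.55  0.022 0.045] [0.591 0.063 0.067]
0.055 25 [0.5712 0.0436 0.0629] [0.567 0.038 0.056] [0.577 0.05  0.067]
tray px [ 406  151   85  112 8074]
mean [ 0.4958 -0.3074] rect [ 501.7 -300.2] [268.2 203.5] 0.43 pca -173.01 8074
```

View pics/hs.png

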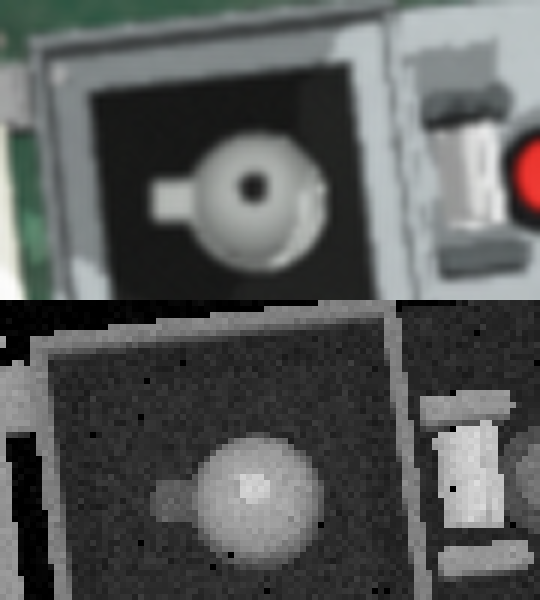

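Run:
```python
from h import *
c=cams.capture("top"); d=np.load("top1.npz"); W=d["W"]
t=proj(c,[(415,159),(490,160),(491,262),(415,263)],.027); print("tray",t[:,:2].round(3),t.mean(0).round(4),np.linalg.norm(t[0]-t[1]),np.linalg.norm(t[1]-t[2]))
a=proj(c,[[265+x/6-.4,140+y/6-.4] for x,y in((259,200),(170,200))],.03); e=a[1]-a[0]; ang=np.arctan2(e[1],e[0]); print("stub",a.round(4),np.degrees(ang))
print("floor z",np.nanmedian(W[155:165,287:300,2]),"bench",np.nanmedian(W[140:260,380:400,2]))
P=[.5703,.0433]; y=ang
y,q=min(branches(P+[.13],y),key=lambda t:abs(t[1][5])); print(y,q.round(2))
manip.set_gripper(.078)
manip.move_pose(P+[.15],ori(y)); st()
manip.move_linear(P+[.05],rate=.15); st()
manip.move_linear(P+[.018],rate=.06); st("low")
```

```text
tray [[ 0.614 -0.218]
 [ 0.617 -0.401]
 [ 0.37  -0.402]
 [ 0.363 -0.22 ]] [ 0.4909 -0.3103  0.027 ] 0.18295257805518278 0.246438017878573
stub [[0.5715 0.0422 0.03  ]
 [0.5705 0.0782 0.03  ]] 91.65492046941247
floor z 0.013989438377664198 bench 0.0007021561840245827
1.5996801378447945 [0.03 0.16 1.94 0.   1.04 0.  ]
 t16.5 [0.5707 0.0426 0.1505] F [-1.3 -0.2  0.3] M [-0.06  0.12  0.06] w0.0781 g0.0 q6 0.003
 t17.4 [0.5712 0.043  0.0508] F [ 0.5  0.8 -0.3] M [-0.04  0.04  0.01] w0.0780 g0.0 q6 0.003
low t18.0 [0.5701 0.0433 0.0177] F [-0.8 -0.2  0.4] M [-0.1   0.07 -0.03] w0.0779 g0.0 q6 0.003
```

Run:
```python
from h import *
manip.set_gripper(0.,force=12); s=st("grip")
p=s["tool_pos"]; zg=p[2]
manip.move_linear([p[0],p[1],.06],rate=.08); st("lift")
manip.move_linear([p[0],p[1],.16],rate=.2); st("lift")
T=[.435,-.310]
manip.move_pose(T+[.15],ori(0.0)); st("over")
manip.move_linear(T+[.03],rate=.12)
z0=zg-.014+.002
for dz in(.003,.001,0,-.001):
    manip.move_linear(T+[z0+dz],rate=.04); s=st(dz)
    if s["contact_force"][2]>2.5: break
```

```text
grip t18.5 [0.5707 0.0433 0.0184] F [-0.1 -0.2  0.8] M [-0.03  0.01  0.04] w0.0536 g12.0 q6 0.003
lift t19.2 [0.5707 0.0433 0.0604] F [ 0.2  0.7 -0.3] M [-0.07  0.04 -0.01] w0.0534 g12.0 q6 0.003
lift t19.9 [0.5698 0.0433 0.1588] F [-1.   0.2 -0.9] M [-0.08  0.11 -0.05] w0.0535 g12.0 q6 0.003
over t21.3 [ 0.4353 -0.3093  0.1496] F [-0.2 -0.1 -0.5] M [-0.04  0.14 -0.01] w0.0536 g12.0 q6 0.905
0.003 t23.1 [ 0.4349 -0.3099  0.0091] F [-0.1  0.1 -0.9] M [-0.03  0.14 -0.03] w0.0537 g12.0 q6 0.905
0.001 t23.3 [ 0.435  -0.31    0.0074] F [ 0.2 -0.6 -0.1] M [0.02 0.17 0.  ] w0.0533 g12.0 q6 0.905
0 t23.6 [ 0.435  -0.31    0.0064] F [ 0.3 -0.2 -0.6] M [-0.06  0.18 -0.01] w0.0538 g12.0 q6 0.905
-0.001 t23.8 [ 0.4351 -0.3101  0.0063] F [-2.3  1.6  5.2] M [0.33 0.48 0.03] w0.0536 g12.0 q6 0.905
```

```bash
cat >> h.py <<'E'
JO=np.array([.5656,.0531]); JY=np.radians(98.27); JX=np.array([np.cos(JY),np.sin(JY)])
def jw(x,z,y=0): return list(JO+x*JX+y*np.array([-JX[1],JX[0]]))+[z]
def push(th,out=0.):
    return (.081-.141*np.cos(th)+.036*np.sin(th)+.009+out, .040+.141*np.sin(th)+.036*np.cos(th))
E
python3 - <<'E'
from h import *
manip.set_gripper(.075); T=[.435,-.310]
manip.move_linear(T+[.06],rate=.1); manip.move_linear(T+[.32],rate=.3); st("up")
A=jw(.185,.32); 
br=branches(A,JY); print([(a,b.round(2)) for a,b in br])
y,q=min(br,key=lambda t:abs(t[1][5]))
for th in np.arange(1.75,-.01,-.25):
    x,z=push(th); print(round(th,2),np.round(jw(x,z),3), bool(branches(jw(x,z),y)))
manip.set_gripper(0.)
manip.move_pose(A,ori(y)); st("A")
c=cams.capture("side"); cv2.imwrite("pics/side2.png",c["image"])
E
```

```text
up t26.1 [ 0.4341 -0.3093  0.3176] F [-0.7  0.1 -0.4] M [-0.06  0.16  0.01] w0.0752 g0.0 q6 0.905
[(np.float64(1.7151350559348275), array([ 0.37,  0.06,  1.69, -0.  ,  1.39,  0.23]))]
1.75 [0.544 0.202 0.172] True
1.5 [0.549 0.168 0.183] True
1.25 [0.554 0.132 0.185] True
1.0 [0.559 0.097 0.178] True
0.75 [0.564 0.064 0.162] True
0.5 [0.568 0.037 0.139] True
0.25 [0.571 0.016 0.11 ] True
0.0 [0.573 0.003 0.076] True
A t29.2 [0.5393 0.2352 0.32  ] F [ 0.2 -0.2 -0. ] M [-0.07  0.03 -0.01] w0.0004 g0.0 q6 0.226
```

View pics/side2.png

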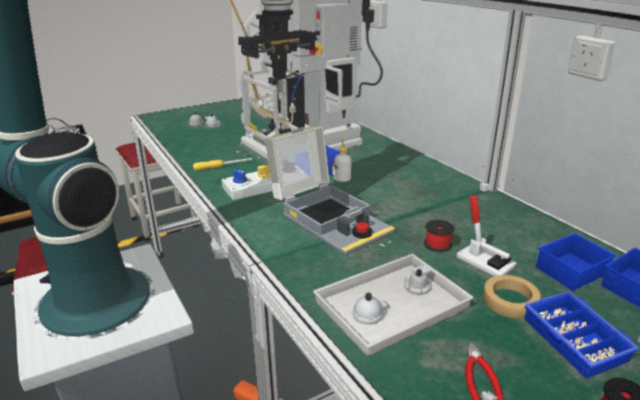

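The housing stands upright in the tray at (368,308), the tested one at (417,280) looks untouched, and the jig is empty. Next I close the lid.

Run:
```python
from h import *
manip.move_linear(jw(.180,.168),rate=.2); st("beside")
for th in(1.75,1.5,1.25,1.0,.75,.5,.35,.2,.1,.05,.02,0,-.01,-.02,-.03,-.04):
    x,z=push(th); manip.move_linear(jw(x,z),rate=.12 if th>.3 else .05); s=st(round(th,2))
    if np.linalg.norm(s["contact_force"])>22: break
```

```text
beside t30.1 [0.5407 0.2314 0.1693] F [ 0.3 -0.3  0.9] M [-0.01  0.06  0.06] w0.0006 g0.0 q6 0.218
1.75 t30.5 [0.545  0.2023 0.1739] F [ 0.   1.7 -0.3] M [0.1  0.01 0.01] w0.0007 g0.6 q6 0.169
1.5 t31.0 [0.5491 0.1679 0.1834] F [0.  1.2 0.7] M [0.04 0.03 0.01] w0.0007 g0.5 q6 0.109
1.25 t31.4 [0.554  0.132  0.1849] F [-0.3  1.1  0.4] M [0.11 0.08 0.01] w0.0005 g0.5 q6 0.046
1.0 t31.9 [0.5592 0.0967 0.178 ] F [ 0.3 -0.1  0.6] M [ 0.05  0.12 -0.05] w0.0003 g0.4 q6 -0.016
0.75 t32.3 [0.5637 0.0642 0.1622] F [-1.6  0.2 -0.2] M [0.04 0.18 0.02] w0.0002 g0.4 q6 -0.074
0.5 t32.8 [0.5674 0.0364 0.1385] F [-0.4  0.7  0.9] M [-0.03  0.09 -0.  ] w0.0003 g0.4 q6 -0.123
0.35 t33.1 [0.5694 0.0231 0.1215] F [-1.2  0.3  0.4] M [-0.04  0.11  0.03] w0.0001 g0.4 q6 -0.147
0.2 t33.7 [0.5712 0.0124 0.1029] F [-1.3  0.3  1.2] M [-0.05  0.12  0.02] w0.0003 g0.4 q6 -0.166
0.1 t34.1 [0.5718 0.0068 0.0894] F [-0.6  0.6  0.2] M [-0.04  0.15 -0.01] w0.0003 g0.4 q6 -0.176
0.05 t34.4 [0.5734 0.0046 0.0833] F [0.7 0.2 1.5] M [ 0.   -0.05 -0.02] w0.0007 g0.9 q6 -0.180
0.02 t34.7 [0.5722 0.0033 0.0781] F [-0.7  0.1 -0.2] M [-0.07  0.05 -0.05] w0.0001 g0.0 q6 -0.182
0 t34.9 [0.573  0.0026 0.0761] F [-1.6 -0.1  1.9] M [0.03 0.15 0.02] w0.0002 g1.2 q6 -0.183
-0.01 t35.2 [0.573  0.0024 0.0753] F [-2.2  0.2  7. ] M [ 0.15  0.41 -0.04] w0.0009 g3.2 q6 -0.184
-0.02 t35.4 [0.5731 0.0022 0.0745] F [-4.4  1.5 10.1] M [0.22 0.67 0.01] w0.0007 g5.0 q6 -0.184
-0.03 t35.7 [0.5732 0.002  0.0736] F [-5.4  1.6 14. ] M [0.26 1.01 0.01] w0.0006 g6.9 q6 -0.185
-0.04 t35.9 [0.5733 0.0018 0.0729] F [-7.8  1.4 17.2] M [0.35 1.28 0.04] w0.0003 g8.7 q6 -0.186
```

Run:
```python
from h import *
p=manip.state()["tool_pos"]; manip.move_linear([p[0],p[1],.30],rate=.15)
manip.move_pose([.25,.55,.32],ori(2.6)); manip.dwell(.5); st()
c=cams.capture("top"); W=cloud(c); cv2.imwrite("pics/end.png",c["image"]); 
g=lambda x,y:W[np.nanargmin(np.hypot(W[...,0]-jw(x,0,y)[0],W[...,1]-jw(x,0,y)[1]).ravel()).__index__()//640][:,2]
D=lambda x:np.nanmedian(W[...,2][np.hypot(W[...,0]-jw(x,0)[0],W[...,1]-jw(x,0)[1])<.012])
print("lid z front/back",D(-.062),D(.062))
```

```text
t40.4 [0.2501 0.5499 0.32  ] F [-0.1 -0.2  0.1] M [-0.02  0.05  0.04] w0.0006 g0.0 q6 0.074
lid z front/back 0.0773145246753375 0.07672874985432604
```

View pics/end.png

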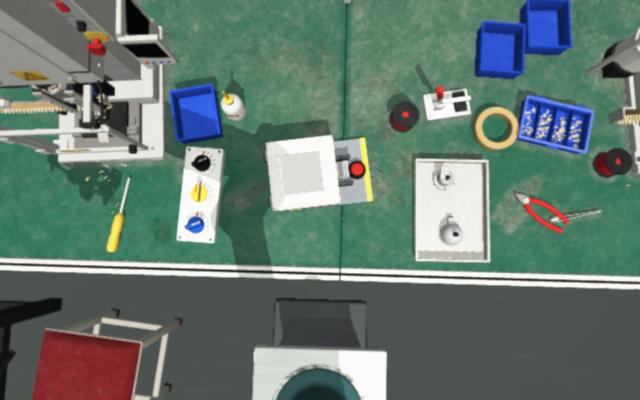

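The final picture shows the lid closed at (305,172) and level front to back, so it has latched. The housing is in the tray at (450,233), the tested one is unmoved at (443,176), and the yellow knob at (199,193) is at zero.

```bash
python3 -c "
from h import *
print(order.close_job())"
```

```text
the job is handed in; nothing more can be done
None
```

I handed the job in after about 40 s of the 72 s limit: the yellow knob is at zero, the housing stands upright in the tray beside the undisturbed tested one, and the jig lid is closed and latched.

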